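# Overhang a cooled mask blank for the tongs

### The arm

A 6-joint arm with a two-finger parallel gripper is mounted at the origin on the work surface. World frame = base frame: x ahead of the robot, y to its left, z up, the work surface at z = 0. Lengths are in m, angles in rad, forces in N, time in s.
With the tool pointing down it reaches from about 0.35 to 0.725 m from the base axis. Payload 4.3 kg.
Tool frame: the origin (TCP) lies midway between the tips of the shut fingers; the grasp point (between the pads) lies 19 mm behind it; z points along the fingers, y is the line along which they close (so a half turn about z gives the same grasp; the last joint's range is limited). The gripper opens to 85 mm and grips with 20 to 120 N. Pads are 22 mm wide; open, the fingers measure 114 mm over their backs; the gripper's body (76 mm by 85 mm) begins 54 mm behind the grasp point. The pads swing forward as they close: fully open they stand 13 mm farther back than shut.
Start: joints at [-1.368, 0.377, 0.081, 1.274, 0, 1.46], TCP at [0.177, -0.547, 0.198] pointing down, gripper open.
Joint ranges: [-2.72, 2.72], [-0.84, 1.66], [-1.02, 1.22], [-1.77, 2.12], [-1.37, 1.28], [-3.14, 3.14]. Speed limits (rad/s): [2.57, 2.57, 3.14, 3.14, 3.14, 3.14].

### API

Orientations are given as a unit quaternion [w, x, y, z].
In Python, from rig import status, optics, r gives the robot as it stands.
- The arm moves only by the tool play_rows, never from a script. Its argument "increments" is one flat list of numbers, 7 for each row, row after row: the shift along the tool's x, y, z in units of 750 mm (1.0 is 750 mm), then the turn, a rotation vector about the tool's x, y, z in units of pi rad (1.0 is pi rad), then the opening, from 0 (shut) to 1 (fully open). In form: [tx, ty, tz, rx, ry, rz, gripper, tx, ty, tz, rx, ry, rz, gripper, ...]. A call has 1 to 20 rows; each row is the pose to reach, as a shift and turn from the pose commanded when the call began, along the tool's axes at that moment, turning the shorter way round; what a row does not reach only later rows make up. A row lasts 1/8 s, in which the tool goes at most 62.5 mm and 10.7 degrees, less where a joint would pass 70% of its speed; a pose out of reach is approached as far as the arm can. A call with a number of a shift or a turn outside -1 to 1 is refused whole. A call with a gripper value outside its range is refused whole. The fingers move at their own pace and stop on an object; the grip force is fixed at half the most. Time passes only in rows, so rows that repeat a pose let the fingers close. It gives the time, the measured TCP pose, the force, the opening and the grip force at its end, in the units of the state.
- status.sense(): the state, without advancing time (a new reading comes with each control period).
- optics.read_camera(name): name is "side" or "top"; returns the picture (480x640x3 uint8, red, green, blue); there is no depth.
- optics.camera_info(name): a dict with "mtx" (3x3 intrinsics, pixels), "k1" (the pictures are not rectified: a ray, as slopes to the right and down, at radius r is drawn at 1 + k1 r^2 times it, then the intrinsics apply), "rvec" (rotation vector, rad) and "tvec" (3), from world to camera coordinates, as OpenCV has them. Camera axes: x right, y down, z forward; pixel columns grow to the right and rows downward; lengths in m; the calibration is good to about 2 mm. A picture is of the moment at which its call begins. camera_info takes no time and is no camera call.
- r.hand_in(): hands the job in; it is judged then, once.
Trained networks look in the newest picture that a camera, given by its name, has taken for a name from the list of things; names that differ only in an ending like _2 or _b are one class to them, and where a whole thing is asked for, a point or a joint stands for the part that bears it (a point fixed in the world has none). Each returns a list of dicts, best first, with "conf" (0 to 1); they miss things now and then, are a little off and sometimes report something else, mostly with a low value. They report only what shows in the picture. A call takes as long as a camera call. They do not tell look-alikes from the thing itself.
- optics.boxes_of(thing, camera): "point" ([x, y, z] in m, in world coordinates, good to about 4 mm: the middle of the surface that is visible of it).
- optics.silhouettes(thing, camera): "region" (480x640 bool, what is visible of it).
- optics.spot_point(thing, camera): "point" ([x, y, z] in m, in world coordinates, good to about 4 mm: a listed point, or the origin of a listed thing).
The state is a dict: "clock": time; "joint_pos": joint angles; "qvel": joint speeds; "tau": joint torques, N m; "ee_pos": TCP position; "tool_rot": TCP orientation; "contact_force": force on the tool from outside, world axes, zero at the start; "moment": the same for the moment, N m; "width": finger opening in m; "grip_force": force on a finger pad.
Only numpy, scipy, OpenCV 4.12 (cv2) and the standard library are available. Lean on these libraries where they do the work, as an engineer would, in place of code of your own. Each camera call takes 0.05 s, during which the arm holds its last target. There are 200 camera calls.

### The job

A freshly coated square mask blank lies on the ribbed chill plate. Push it by its rim with the fingertips so that it slides gently along the ribs until 25 mm of it sticks out past the plate's front edge (the end opposite the two brass couplings), square to that edge and not hanging over the sides, ready for the mask tongs, and leave it lying there. Do not lift it or touch its red-brown coated face, and leave the bottle, the spare chuck and the tongs where they are.

Things in the scene. Friction and masses are not known exactly. Their poses are not given: they have to be found in the camera images.
- chill: Fixed chill plate: white box with dark top, 280 mm long (its x) by 240 mm wide (y). Six aluminium ribs, 8 mm wide, 5 mm high, 40 mm apart, run along x over its full length; their tops, 66 mm above the deck, carry the blank. x points to the front end (small display); the rear end has two brass couplings with blue and red collars, 41 mm high, 42 mm long. Origin: underside centre, on the deck.
- chill_front (a point): Middle of the chill plate's front edge, at the height of the rib tops (66 mm above the deck). Its x axis points level out of the plate across the front edge (the direction to slide), y along the edge, z up. The plate reaches 280 mm back from here and 120 mm to either side.
- mask_center (a point): Middle of the mask blank, half-way up: loose square glass plate 152 x 152 x 6.3 mm, 0.33 kg, lying on the rib tops, so 66 to 73 mm above the deck. Pale rim; the top is a red-brown film (0.3 mm proud) inside a 7 mm pale border. x points to its leading edge, which faces the plate's front edge to within 12 degrees at the start; z up. It slides with 1 to 3 N and stops when no longer pushed.
- mask_front (a point): Middle of the blank's leading edge (76 mm from the blank's centre along its x), half-way up its thickness. The overhang is the x of this point in the frame of chill_front.
- mask_back (a point): Middle of the blank's trailing edge (76 mm from the blank's centre against its x), half-way up its thickness; at the start 40 mm or more of free ribbed plate lie behind it.
- bottle_mid (a point): Bystander: amber resist bottle standing on the deck beside the chill plate, 60 mm across and 130 mm high; the point is its centre, half-way up.
- chuck_mid (a point): Bystander: spare copper-coloured spin chuck standing head down on the deck beside the chill plate, 68 mm across at the foot, 32 mm stem, 50 mm high; the point is on its axis, half-way up.
- tongs_mid (a point): Bystander: V-shaped steel mask tongs lying on the deck in front of the chill plate's front edge, about 210 x 37 mm and 14 mm high; the point is their middle, half-way up, x along them.
Things that resemble listed ones, but are neither listed nor needed, are in the scene too. Of the things that look like the part that bears mask_center, the largest one is meant.

How it is judged:
By the outcome, as a careful person would: the job done as asked, in the order asked, and still so for the second after the job is handed in, with the robot touching nothing.
It also fails if it takes over 42 s, if anything falls off the work surface, if the arm or the gripper's body presses on something with over 40 N, if the wrist force passes 120 N, or if a joint passes its speed limit or range.

## Working session

There is one attempt and no reset: what is moved stays moved. The work goes in short steps, Python scripts to look and compute and a tool call to move; the robot and the scene stay as the last step left them, time stands still between calls to the robot, and variables do not carry over. Pictures are saved under pics/ and viewed, at most 10 in all, crops included, and the job is handed in when it is done.

Besides the shell and the picture viewer there is one more tool, called after "Call:" as name(argument=value, ...) on one line, values as JSON. play_rows: Moves the arm, as the interface text tells. Shifts and turns lie within -1 to 1; 1 stands for 750 mm of shift or pi rad of turn. Its arguments: {"type":"object","properties":{"increments":{"type":"array"}},"required":["increments"]}

```bash
mkdir -p pics; ls
python3 - <<'E'
from rig import status, optics, r
import cv2
s=status.sense(); print(s['clock'],s['ee_pos'],s['tool_rot'],s['width'],s['contact_force'])
for c in("side","top"):
    cv2.imwrite(f"pics/{c}0.png",optics.read_camera(c)[:,:,::-1])
    for t in("chill","chill_front","mask_center","mask_front","mask_back","bottle_mid","chuck_mid","tongs_mid"):
        print(c,t,[(round(d['conf'],2),[round(float(v),3) for v in d['point']]) for d in optics.spot_point(t,c)[:3]])
    print(optics.camera_info(c))
E
```

```text
pics
0.0 [ 0.17678897 -0.54636092  0.19672655] [-1.05059825e-03  9.87793485e-01  1.55765602e-01 -6.21424032e-05] 0.08550232094695302 [ 0.23313777 -0.2745766  -0.05254749]
side chill [(0.92, [0.542, 0.007, 0.001])]
side chill_front [(0.94, [0.614, 0.121, 0.065])]
side mask_center [(0.96, [0.543, 0.008, 0.068]), (0.82, [0.439, 0.295, -0.002]), (0.71, [0.577, -0.28, 0.006])]
side mask_front [(0.87, [0.401, 0.259, 0.002]), (0.69, [0.582, 0.074, 0.069]), (0.61, [0.575, -0.231, 0.002])]
side mask_back [(0.93, [0.572, -0.34, -0.001]), (0.61, [0.506, -0.058, 0.071])]
side bottle_mid [(0.6, [0.764, -0.013, 0.067])]
side chuck_mid [(0.66, [0.691, -0.121, 0.024])]
side tongs_mid [(0.92, [0.672, 0.202, 0.008])]
{'mtx': array([[511.93290957,   0.        , 315.67342042],
       [  0.        , 511.93290957, 249.04212031],
       [  0.        ,   0.        ,   1.        ]]), 'k1': -0.08975090645164176, 'rvec': array([ 0.69936933, -2.61503819,  1.12960239]), 'tvec': array([0.53445895, 0.25519048, 0.94104719])}
top chill []
top chill_front [(0.71, [0.615, 0.122, 0.067]), (0.3, [0.67, 0.204, 0.009])]
top mask_center [(0.74, [0.577, -0.281, 0.004]), (0.69, [0.442, 0.294, 0.002]), (0.18, [0.672, 0.204, 0.01])]
top mask_front [(0.93, [0.399, 0.26, 0.003]), (0.69, [0.577, -0.23, -0.001]), (0.68, [0.579, 0.07, 0.07])]
top mask_back [(0.94, [0.506, -0.059, 0.069]), (0.68, [0.57, -0.336, 0.001]), (0.65, [0.477, 0.333, 0.003])]
top bottle_mid [(0.67, [0.758, -0.014, 0.071])]
top chuck_mid [(0.56, [0.688, -0.115, 0.026])]
top tongs_mid [(0.84, [0.675, 0.206, 0.01])]
{'mtx': array([[479.20380229,   0.        , 321.35196569],
       [  0.        , 479.20380229, 237.14130104],
       [  0.        ,   0.        ,   1.        ]]), 'k1': -0.05668827396821246, 'rvec': array([ 2.20466285, -2.18702741,  0.08315152]), 'tvec': array([0.00464436, 0.63855056, 0.88646058])}
```

View pics/top0.png

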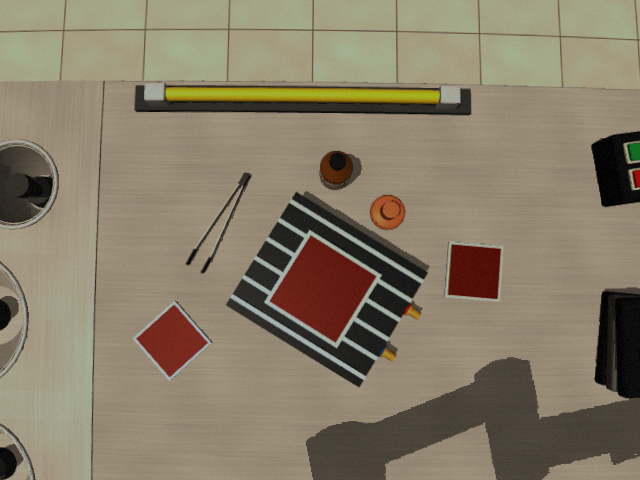

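View pics/side0.png

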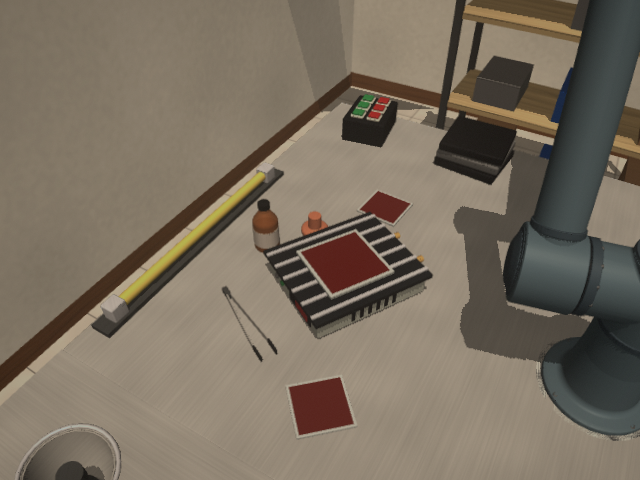

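The blank meant is the one on the ribs at top-view pixel (323,288). The squares at (173,340) and (474,271) are smaller and lie on the deck, so they are look-alikes. I'll rectify the picture to the rib-top plane, which also gives the enlarged crop.

```bash
cat > h.py <<'E'
import numpy as np, cv2
from rig import status, optics, r
def proj(P,c):
    i=optics.camera_info(c); P=np.atleast_2d(np.array(P,float))
    R=cv2.Rodrigues(i['rvec'])[0]; q=P@R.T+i['tvec']; s=q[:,:2]/q[:,2:]
    s=s*(1+i['k1']*(s**2).sum(1,keepdims=True))
    return s@np.diag([i['mtx'][0,0],i['mtx'][1,1]])+i['mtx'][:2,2]
def rect(img,c,z,x0,y0,n=600,mm=0.6):
    # row -> world x, col -> world y
    g=np.arange(n)*mm/1000; X,Y=np.meshgrid(x0+g,y0+g,indexing='ij')
    m=proj(np.c_[X.ravel(),Y.ravel(),np.full(X.size,z)],c).reshape(n,n,2).astype(np.float32)
    return cv2.remap(img,m[...,0],m[...,1],cv2.INTER_CUBIC)
def film(img,c,x0=.36,y0=-.18,mm=.6,z=.0726):
    R=rect(img,c,z,x0,y0).astype(int)
    m=((R[...,0]>70)&(R[...,0]>2.2*R[...,1])&(R[...,0]>2.2*R[...,2])).astype(np.uint8)
    m=cv2.morphologyEx(m,cv2.MORPH_OPEN,np.ones((9,9)))
    ct=max(cv2.findContours(m,0,1)[0],key=cv2.contourArea)
    (u,v),wh,a=cv2.minAreaRect(ct)
    mo=cv2.moments(m*0+cv2.drawContours(m*0,[ct],-1,1,-1))
    cx,cy=mo['m10']/mo['m00'],mo['m01']/mo['m00']
    # angle in image (col=y,row=x): direction cos a along y, sin a along x -> world yaw = 90-a
    return np.array([x0+cy*mm/1000,y0+cx*mm/1000]),(90-a)%90,np.array(wh)*mm
E
python3 - <<'E'
from h import *
for c in("top","side"):
    im=optics.read_camera(c); print(c,film(im,c))
    R=rect(im,c,.066,.36,-.18); cv2.imwrite(f"pics/rect_{c}.png",R[:,:,::-1])
E
```

```text
top (array([0.54459082, 0.0075293 ]), 58.4486141204834, array([136.17696533, 135.99755859]))
side (array([0.54127629, 0.01100386]), 58.477821350097656, array([134.48741455, 133.92139893]))
```

View pics/rect_top.png

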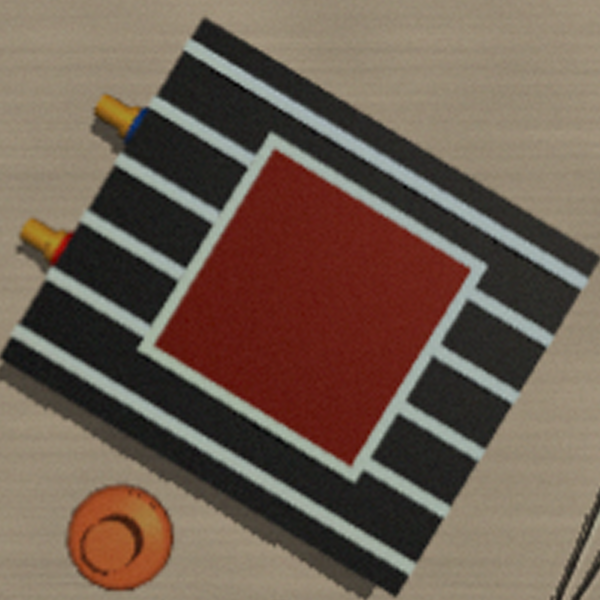

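The crop confirms the target: a 152 mm blank on the ribs, about 57 mm short of the front edge at lower right, with the couplings at upper left. Next I'll refine the plate pose from its two outer ribs.

```bash
cat >> h.py <<'E'
from scipy.optimize import minimize
from scipy.spatial.transform import Rotation as Ro
def plate(img,c):
    B=cv2.GaussianBlur(img,(3,3),0)[...,2].astype(np.float32)
    def grid(a,b): 
        X,Y=np.meshgrid(a,b,indexing='ij'); return np.c_[X.ravel(),Y.ravel()]
    L=np.arange(-.276,-.002,.004); ins=[];out=[]
    for s in(-.1,.1):
        ins.append(grid(L,s+np.linspace(-.003,.003,4)))
        out.append(grid(L,s+np.r_[-.007,-.006,.006,.007]))
    e=[np.c_[np.full(9,x),np.linspace(-.003,.003,9)+s] for x in(-.283,-.2825,.0025,.003) for s in(-.1,.1)]
    f=[np.c_[np.full(9,x),np.linspace(-.003,.003,9)+s] for x in(-.278,-.277,-.003,-.002) for s in(-.1,.1)]
    def val(p,G):
        G=np.vstack(G);a=p[2];d=np.array([np.cos(a),np.sin(a)]);n=np.array([-d[1],d[0]])
        W=p[:2]+G[:,:1]*d+G[:,1:]*n
        m=proj(np.c_[W,np.full(len(W),.066)],c).astype(np.float32)
        return cv2.remap(B,m[:,None,0],m[:,None,1],cv2.INTER_LINEAR).mean()
    J=lambda q:-(val(q/S,ins)-val(q/S,out)+val(q/S,f)-val(q/S,e))
    S=np.array([1000,1000,500.]); p0=np.array([.6156,.1197,np.radians(59.1)])*S
    o=minimize(J,p0,method='Nelder-Mead',options=dict(initial_simplex=p0+np.vstack([np.zeros(3),2*np.eye(3)]),xatol=.01,fatol=.01))
    return o.x/S,o.fun
def report(c="top"):
    im=optics.read_camera(c); p,J=plate(im,c); m,y,wh=film(im,c)
    a=p[2];d=np.array([np.cos(a),np.sin(a)]);n=np.array([-d[1],d[0]]); v=m-p[:2]
    print(c,'plate',p[:2].round(4),'yaw',np.degrees(a).round(2),'J',round(J,1),'mask',m.round(4),round(y,2),wh.round(1),'overhang mm',round((v@d+.076)*1e3,2),'lat',round(v@n*1e3,2),'dyaw',round(y-np.degrees(a),2))
    return p,m,y,im
def rel(goal,yaw):
    "goal TCP pos and tool-x yaw (tool down) -> shift, turn in move units"
    s=status.sense(); q=s['tool_rot']; R=Ro.from_quat([q[1],q[2],q[3],q[0]])
    T=Ro.from_matrix(np.array([[np.cos(yaw),np.sin(yaw),0],[np.sin(yaw),-np.cos(yaw),0],[0,0,-1]]))
    return (R.inv().apply(np.array(goal)-s['ee_pos'])/.75).round(4),((R.inv()*T).as_rotvec()/np.pi).round(4)
E
python3 - <<'E'
from h import *
report("side"); p,m,y,_=report()
d=np.array([np.cos(p[2]),np.sin(p[2])]);n=np.array([-d[1],d[0]])
back=m-.076*d
for z in(.2,.12):print(rel([*(back-.033*d),z],p[2]), back-.033*d)
E
```

```text
side plate [0.6129 0.1231] yaw 58.86 J -112.1 mask [0.5413 0.011 ] 58.45 [134.5 133.7] overhang mm -57.02 lat 3.27 dyaw -0.41
top plate [0.616  0.1195] yaw 58.93 J -135.9 mask [0.5446 0.0075] 58.45 [136.2 136. ] overhang mm -56.73 lat 3.4 dyaw -0.48
(array([ 0.5843, -0.4575, -0.0031]), array([ 0.    ,  0.    , -0.2278])) [ 0.48833565 -0.08582055]
(array([ 0.5843, -0.4575,  0.1036]), array([ 0.    ,  0.    , -0.2278])) [ 0.48833565 -0.08582055]
```

Call:
play_rows(increments=[0.584,-0.4575,0,0,0,-0.2278,0.8,0.584,-0.4575,0,0,0,-0.2278,0.8,0.584,-0.4575,0,0,0,-0.2278,0.8,0.584,-0.4575,0,0,0,-0.2278,0.8,0.584,-0.4575,0,0,0,-0.2278,0.8,0.584,-0.4575,0,0,0,-0.2278,0.8,0.584,-0.4575,0,0,0,-0.2278,0.8,0.584,-0.4575,0,0,0,-0.2278,0.8,0.584,-0.4575,0,0,0,-0.2278,0.8,0.584,-0.4575,0,0,0,-0.2278,0.8,0.584,-0.4575,0,0,0,-0.2278,0.8,0.584,-0.4575,0.1036,0,0,-0.2278,0.8,0.584,-0.4575,0.1036,0,0,-0.2278,0.8,0.584,-0.4575,0.1036,0,0,-0.2278,0.8,0.584,-0.4575,0.1036,0,0,-0.2278,0.8])

```text
clock: 2.98
ee_pos: [0.4887, -0.0871, 0.1212]
tool_rot: [0.001, 0.871, 0.491, 0.001]
contact_force: [-0.7, -0.7, 1.0]
width: 0.0682
grip_force: 0.0
```

Run:
```python
from h import *
im=optics.read_camera("side")
s=status.sense();print(s['ee_pos'],proj([s['ee_pos']],"side"))
cv2.imwrite("pics/s1.png",cv2.resize(im[120:340,240:500],None,fx=3,fy=2.7)[:594,:780,::-1])
t=optics.read_camera("top"); cv2.imwrite("pics/t1.png",cv2.resize(t[170:400,220:480],None,fx=2.6,fy=2.6)[:,:,::-1])
```

```text
[ 0.48911261 -0.0870126   0.12148397] [[387.8029266 224.8298379]]
```

View pics/s1.png

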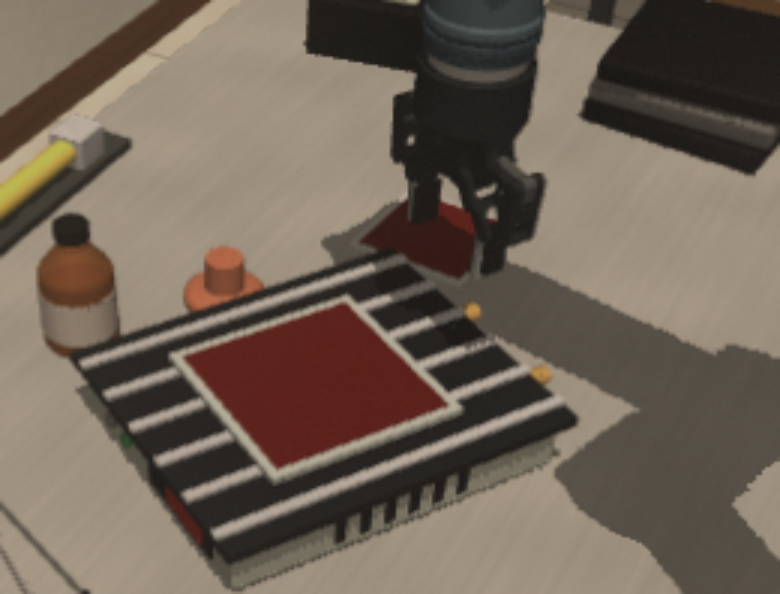

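Run:
```python
from h import *
e=np.array(status.sense()['ee_pos']); a=np.radians(58.93); d=np.array([np.cos(a),np.sin(a),0]);n=np.array([-d[1],d[0],0])
for h in(0,.008,.013,.02):
  for s in(1,-1):
    P=[e+s*n*w+d*u+[0,0,h] for w in(.034,.048) for u in(-.011,.011)]
    print(h,s,((proj(P,"side")-[240,120])*[3,2.7]).round(0).tolist())
```

```text
0 1 [[484.0, 303.0], [458.0, 313.0], [496.0, 314.0], [470.0, 323.0]]
0 -1 [[429.0, 255.0], [404.0, 263.0], [418.0, 245.0], [393.0, 254.0]]
0.008 1 [[485.0, 296.0], [459.0, 305.0], [497.0, 306.0], [471.0, 315.0]]
0.008 -1 [[430.0, 247.0], [405.0, 256.0], [419.0, 238.0], [394.0, 246.0]]
0.013 1 [[486.0, 291.0], [460.0, 300.0], [498.0, 301.0], [472.0, 311.0]]
0.013 -1 [[430.0, 242.0], [405.0, 251.0], [420.0, 233.0], [394.0, 241.0]]
0.02 1 [[487.0, 284.0], [461.0, 293.0], [499.0, 294.0], [473.0, 304.0]]
0.02 -1 [[431.0, 236.0], [406.0, 244.0], [420.0, 226.0], [395.0, 234.0]]
```

Call:
play_rows(increments=[0,0,0.04,0,0,0,0.8,0,0,0.07,0,0,0,0.8,0,0,0.078,0,0,0,0.8,0,0,0.078,0,0,0,0.8])

```text
clock: 3.58
ee_pos: [0.4886, -0.0861, 0.0621]
tool_rot: [0.0, 0.871, 0.492, 0.0]
contact_force: [0.6, 0.4, 0.1]
width: 0.0683
grip_force: 0.0
```

Run:
```python
from h import *
s=status.sense();print(s['ee_pos'],s['contact_force'])
im=optics.read_camera("side")
cv2.imwrite("pics/s2.png",cv2.resize(im[180:280,340:470],None,fx=6,fy=6,interpolation=cv2.INTER_CUBIC)[:,:,::-1])
e=np.array(s['ee_pos']); a=np.radians(58.93); d=np.array([np.cos(a),np.sin(a),0]);n=np.array([-d[1],d[0],0])
for h in(0,.008,.016):
  for q in(1,-1):
    P=[e+q*n*w+d*u+[0,0,h] for w in(.034,.048) for u in(-.011,.011)]
    print(h,q,((proj(P,"side")-[340,180])*6).round(0).tolist())
```

```text
[ 0.48856679 -0.08609267  0.062137  ] [0.57446985 0.36403518 0.11734969]
0 1 [[350.0, 439.0], [301.0, 459.0], [373.0, 462.0], [323.0, 483.0]]
0 -1 [[245.0, 330.0], [196.0, 349.0], [224.0, 309.0], [176.0, 327.0]]
0.008 1 [[353.0, 423.0], [303.0, 443.0], [376.0, 446.0], [325.0, 467.0]]
0.008 -1 [[247.0, 314.0], [198.0, 333.0], [226.0, 293.0], [177.0, 311.0]]
0.016 1 [[355.0, 407.0], [305.0, 427.0], [378.0, 430.0], [328.0, 451.0]]
0.016 -1 [[249.0, 298.0], [199.0, 317.0], [228.0, 277.0], [179.0, 295.0]]
```

View pics/s2.png

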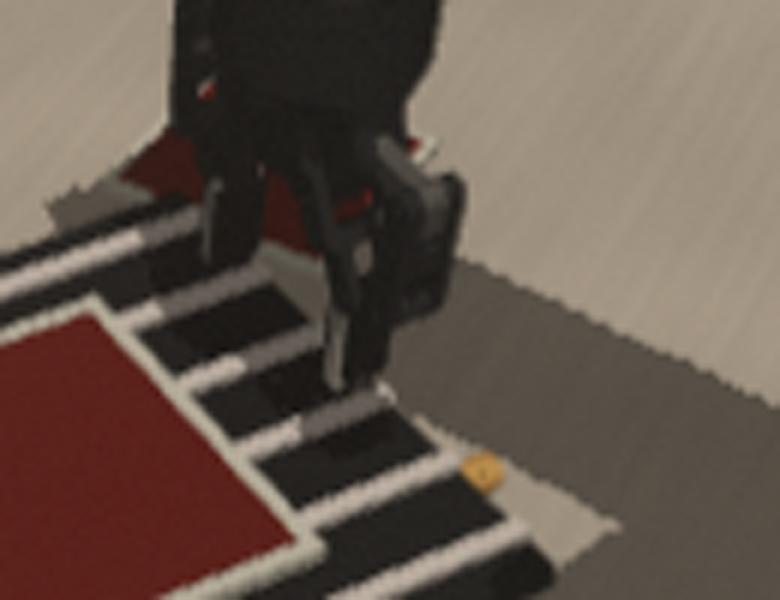

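Call:
play_rows(increments=[0,0,0.004,0,0,0,0.8,0,0,0.008,0,0,0,0.8])

```text
clock: 3.88
ee_pos: [0.4888, -0.0861, 0.056]
tool_rot: [0.001, 0.871, 0.492, 0.0]
contact_force: [-0.7, 0.2, 1.0]
width: 0.0682
grip_force: 0.0
```

Run:
```python
from h import *
t=optics.read_camera("top"); cv2.imwrite("pics/t2.png",cv2.resize(t[200:400,230:450],None,fx=3,fy=3,interpolation=cv2.INTER_CUBIC)[:,:,::-1])
im=optics.read_camera("side")
cv2.imwrite("pics/s3.png",cv2.resize(im[180:280,340:470],None,fx=6,fy=6,interpolation=cv2.INTER_CUBIC)[:,:,::-1])
print(((proj([[.541276,.011,.0726],[.54459,.00753,.0726]],"side")-[340,180])*6))
```

```text
[[ 24.41748017 483.26141934]
 [ 20.68230179 474.02356368]]
```

View pics/t2.png

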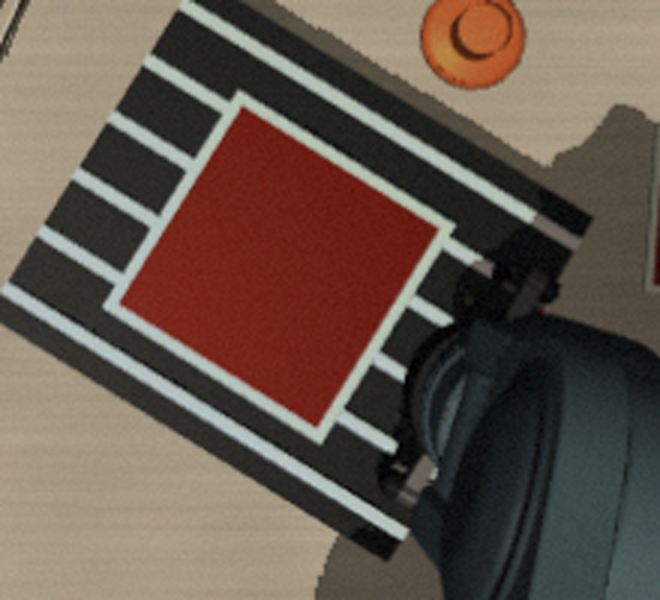

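Call:
play_rows(increments=[0,0,0.002,0,0,0,0.8,0,0,0.004,0,0,0,0.8,0,0,0.004,0,0,0,0.8])

```text
clock: 4.35
ee_pos: [0.4879, -0.0859, 0.0523]
tool_rot: [-0.0, 0.871, 0.492, -0.0]
contact_force: [-1.5, 0.1, -0.4]
width: 0.0683
grip_force: 0.0
```

View pics/s3.png

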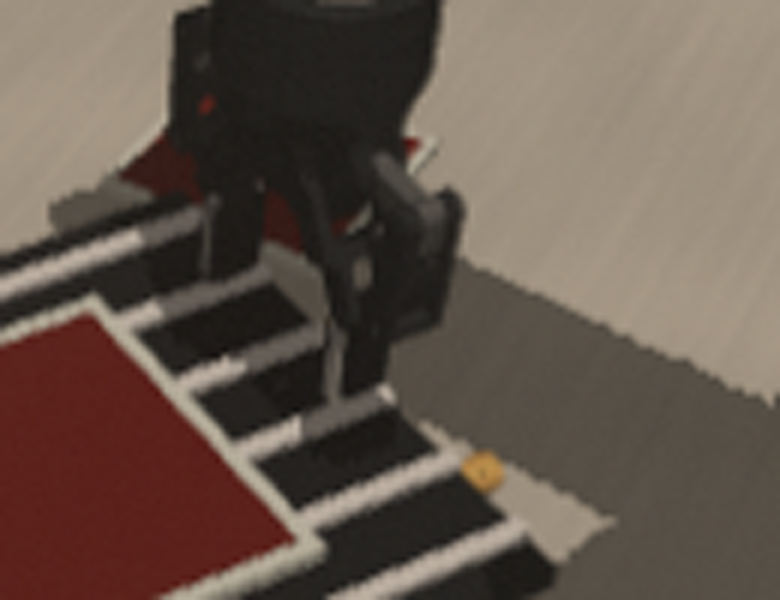

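Call:
play_rows(increments=[0,0,0.003,0,0,0,0.8,0,0,0.006,0,0,0,0.8,0,0,0.006,0,0,0,0.8])

```text
clock: 4.72
ee_pos: [0.4879, -0.0858, 0.0477]
tool_rot: [-0.0, 0.871, 0.492, -0.0]
contact_force: [-1.0, 0.3, 0.2]
width: 0.0685
grip_force: 0.0
```

Call:
play_rows(increments=[0,0,0.002,0,0,0,0.8,0,0,0.004,0,0,0,0.8,0,0,0.004,0,0,0,0.8])

```text
clock: 5.1
ee_pos: [0.488, -0.0859, 0.0448]
tool_rot: [-0.0, 0.871, 0.492, -0.0]
contact_force: [0.2, 1.0, 0.5]
width: 0.0684
grip_force: 0.0
```

Run:
```python
from h import *
im=optics.read_camera("side")
e=np.array(status.sense()['ee_pos']); a=np.radians(58.93); d=np.array([np.cos(a),np.sin(a),0]);n=np.array([-d[1],d[0],0])
I=cv2.resize(im[190:270,350:450],None,fx=8,fy=7.4,interpolation=cv2.INTER_CUBIC)[:,:,::-1].astype(float)
I=np.clip(255*(I/255)**.5,0,255).astype(np.uint8).copy()
# mark the foot points under each finger centre on rib-top plane and 10,20,30 mm above
for q in(1,-1):
  for z in(.066,.076,.086):
    P=e+q*n*.04; P[2]=z; u=(proj([P],"side")[0]-[350,190])*[8,7.4]; cv2.circle(I,(int(u[0]),int(u[1])),4,(0,255,0),-1)
cv2.imwrite("pics/s4.png",I); print(e)
```

```text
[ 0.48803841 -0.08587871  0.0448989 ]
```

View pics/s4.png

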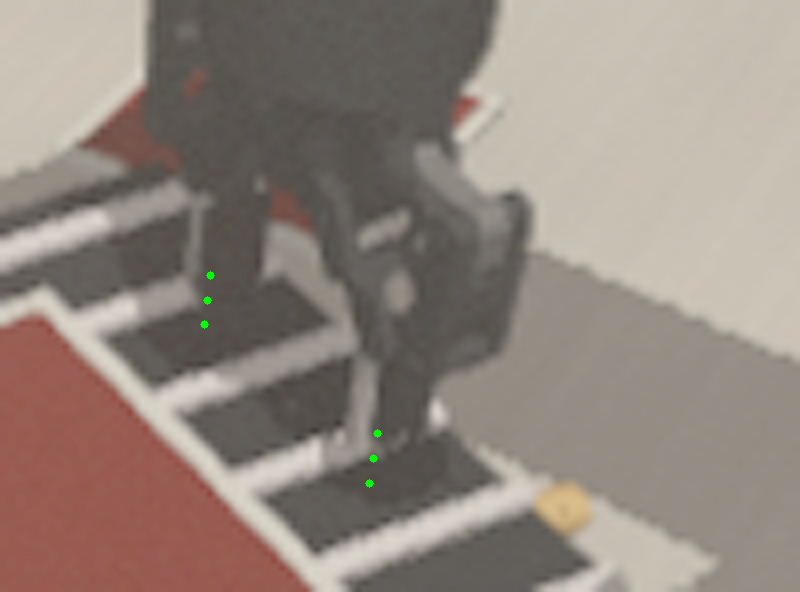

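Call:
play_rows(increments=[0,0,0.002,0,0,0,0.8,0,0,0.0045,0,0,0,0.8,0,0,0.0045,0,0,0,0.8])

```text
clock: 5.52
ee_pos: [0.4879, -0.0858, 0.0414]
tool_rot: [-0.0, 0.871, 0.492, -0.0]
contact_force: [-0.1, 0.2, -0.6]
width: 0.0684
grip_force: 0.0
```

Call:
play_rows(increments=[0,0,0.002,0,0,0,0.8,0,0,0.004,0,0,0,0.8,0,0,0.004,0,0,0,0.8])

```text
clock: 5.9
ee_pos: [0.488, -0.0859, 0.0385]
tool_rot: [-0.0, 0.871, 0.492, -0.0]
contact_force: [0.7, 0.3, -0.2]
width: 0.0684
grip_force: 0.0
```

Call:
play_rows(increments=[0,0,0.0015,0,0,0,0.8,0,0,0.003,0,0,0,0.8,0,0,0.003,0,0,0,0.8])

```text
clock: 6.28
ee_pos: [0.488, -0.0859, 0.0363]
tool_rot: [-0.0, 0.871, 0.492, -0.0]
contact_force: [0.2, 0.2, -0.3]
width: 0.0683
grip_force: 0.0
```

Run:
```python
from h import *
im=optics.read_camera("side")
print(status.sense()['contact_force'])
A=im[190:270,350:450]
t=optics.read_camera("top")[240:370,330:440]
f=lambda I,w,h:np.clip(255*(cv2.resize(I,(w,h),interpolation=cv2.INTER_CUBIC)/255.)**.5,0,255).astype(np.uint8)[:,:,::-1]
I=f(A,750,600); cv2.imwrite("pics/s5.png",I)
```

```text
[ 0.85022314  0.62107712 -0.17323731]
```

View pics/s5.png

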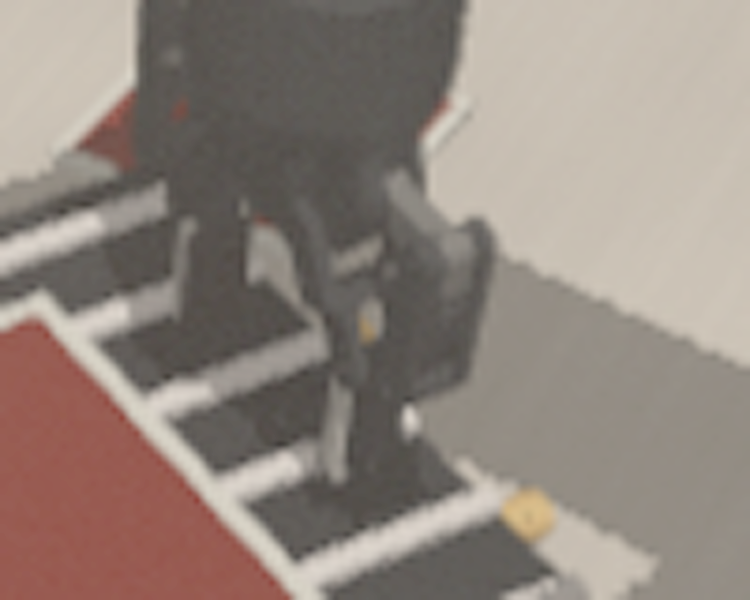

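Call:
play_rows(increments=[0,0,0.002,0,0,0,0.8,0,0,0.004,0,0,0,0.8,0,0,0.004,0,0,0,0.8])

```text
clock: 6.75
ee_pos: [0.488, -0.0858, 0.0332]
tool_rot: [-0.0, 0.871, 0.492, -0.0]
contact_force: [-0.4, -0.6, -0.3]
width: 0.0682
grip_force: 0.0
```

Call:
play_rows(increments=[0,0,0.001,0,0,0,0.8,0,0,0.002,0,0,0,0.8,0,0,0.002,0,0,0,0.8])

```text
clock: 7.12
ee_pos: [0.4881, -0.0859, 0.0318]
tool_rot: [0.0, 0.871, 0.492, -0.0]
contact_force: [-1.4, 1.1, -0.0]
width: 0.0683
grip_force: 0.0
```

Call:
play_rows(increments=[0,0,0.001,0,0,0,0.8,0,0,0.002,0,0,0,0.8,0,0,0.002,0,0,0,0.8])

```text
clock: 7.5
ee_pos: [0.488, -0.0859, 0.0303]
tool_rot: [-0.0, 0.871, 0.492, -0.0]
contact_force: [-0.7, 0.4, 0.6]
width: 0.0682
grip_force: 0.0
```

Call:
play_rows(increments=[0.007,0,0,0,0,0,0.8,0.014,0,0,0,0,0,0.8,0.02,0,0,0,0,0,0.8,0.025,0,0,0,0,0,0.8,0.03,0,0,0,0,0,0.8,0.035,0,0,0,0,0,0.8,0.04,0,0,0,0,0,0.8,0.045,0,0,0,0,0,0.8,0.05,0,0,0,0,0,0.8,0.055,0,0,0,0,0,0.8,0.055,0,0,0,0,0,0.8])

```text
clock: 8.88
ee_pos: [0.5097, -0.0501, 0.0304]
tool_rot: [-0.0, 0.871, 0.492, 0.0]
contact_force: [-0.4, 0.2, 0.0]
width: 0.0681
grip_force: 0.2
```

Run:
```python
from h import *
report("side");report()
print(status.sense()['contact_force'])
```

```text
side plate [0.6128 0.1231] yaw 58.98 J -88.4 mask [0.5493 0.0255] 58.84 [134.8 134. ] overhang mm -40.38 lat 4.06 dyaw -0.14
top plate [0.6162 0.1197] yaw 58.9 J -111.6 mask [0.5535 0.0236] 58.87 [136.6 136.1] overhang mm -38.7 lat 4.06 dyaw -0.03
[ 0.78041947 -0.05641439  0.12243018]
```

Call:
play_rows(increments=[0.004,0,0,0,0,0,0.8,0.009,0,0,0,0,0,0.8,0.014,0,0,0,0,0,0.8,0.019,0,0,0,0,0,0.8,0.024,0,0,0,0,0,0.8,0.029,0,0,0,0,0,0.8,0.034,0,0,0,0,0,0.8,0.039,0,0,0,0,0,0.8,0.044,0,0,0,0,0,0.8,0.049,0,0,0,0,0,0.8,0.054,0,0,0,0,0,0.8,0.059,0,0,0,0,0,0.8,0.064,0,0,0,0,0,0.8,0.069,0,0,0,0,0,0.8,0.069,0,0,0,0,0,0.8,0.069,0,0,0,0,0,0.8])

```text
clock: 10.98
ee_pos: [0.5364, -0.0059, 0.0304]
tool_rot: [-0.0, 0.871, 0.492, 0.0]
contact_force: [-0.4, -0.4, 0.2]
width: 0.0679
grip_force: 0.0
```

Run:
```python
from h import *
report("side");report();report()
print(status.sense()['contact_force'])
```

```text
side plate [0.6129 0.1231] yaw 58.78 J -93.8 mask [0.5759 0.0698] 58.97 [134.8 133.9] overhang mm 11.25 lat 3.99 dyaw 0.19
top plate [0.6162 0.1196] yaw 58.91 J -82.5 mask [0.5932 0.0803] 58.87 [136.2 135.9] overhang mm 30.42 lat -0.56 dyaw -0.04
top plate [0.6161 0.1196] yaw 58.92 J -82.3 mask [0.5931 0.0803] 58.95 [136.3 135.9] overhang mm 30.41 lat -0.62 dyaw 0.03
[ 0.71290498 -0.19061305 -0.02305197]
```

The top-view centroid is biased because the gripper hides part of the film. I'll switch to the fitted rectangle's centre.

```bash
sed -i 's#cx,cy=mo.*#cx,cy=u,v#' h.py
python3 - <<'E'
from h import *
report("side");p,m,y,im=report()
R=rect(im,"top",.066,.40,-.14); cv2.imwrite("pics/r6.png",R[:,:,::-1])
E
```

```text
side plate [0.6129 0.1231] yaw 58.78 J -93.5 mask [0.5761 0.0697] 58.95 [134.8 133.9] overhang mm 11.3 lat 3.81 dyaw 0.18
top plate [0.6161 0.1196] yaw 58.94 J -82.3 mask [0.5794 0.0667] 58.87 [136.2 135.9] overhang mm 11.75 lat 4.07 dyaw -0.07
```

View pics/r6.png

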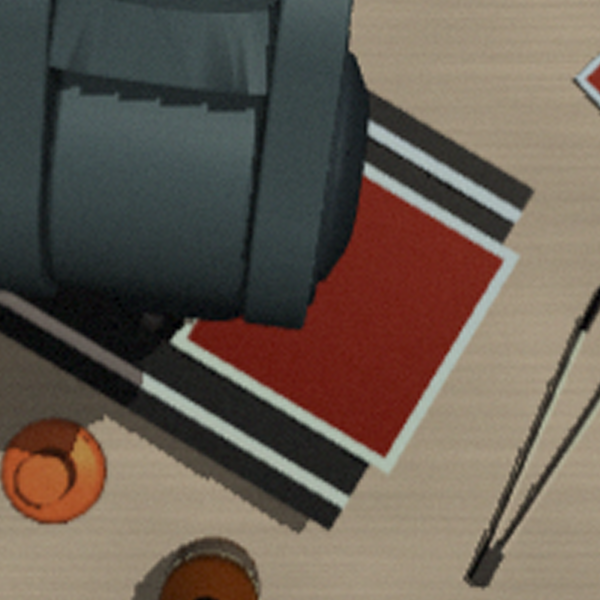

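Both cameras now agree on an overhang of about 11.5 mm, square to the edge, so 13.5 mm remain.

Call:
play_rows(increments=[0.003,0,0,0,0,0,0.8,0.007,0,0,0,0,0,0.8,0.011,0,0,0,0,0,0.8,0.015,0,0,0,0,0,0.8,0.0175,0,0,0,0,0,0.8,0.0175,0,0,0,0,0,0.8,0.0175,0,0,0,0,0,0.8])

```text
clock: 12.1
ee_pos: [0.5431, 0.0053, 0.0304]
tool_rot: [-0.0, 0.871, 0.492, 0.0]
contact_force: [-0.8, -0.8, -0.5]
width: 0.0682
grip_force: 0.2
```

Run:
```python
from h import *
report("side");report()
```

```text
side plate [0.6129 0.1231] yaw 58.79 J -93.7 mask [0.5827 0.0807] 58.9 [134.9 133.9] overhang mm 24.06 lat 3.92 dyaw 0.11
top plate [0.6162 0.1198] yaw 58.95 J -75.8 mask [0.586  0.0775] 59.04 [136.5 135.8] overhang mm 24.16 lat 4.02 dyaw 0.08
```

Now I'll back off, rise and measure with a clear view.

Call:
play_rows(increments=[-0.01,0,0,0,0,0,0.8,-0.03,0,0,0,0,0,0.8,-0.04,0,0,0,0,0,0.8,-0.04,0,-0.06,0,0,0,0.8,-0.04,0,-0.12,0,0,0,0.8,-0.07,0,-0.17,0,0,0,0.8,-0.14,0,-0.2,0,0,0,0.8,-0.2,0,-0.2,0,0,0,0.8,-0.26,0,-0.2,0,0,0,0.8,-0.26,0,-0.2,0,0,0,0.8])

```text
clock: 13.45
ee_pos: [0.4406, -0.1643, 0.1805]
tool_rot: [0.0, 0.872, 0.49, -0.0]
contact_force: [-0.2, 0.7, 0.3]
width: 0.0683
grip_force: 0.0
```

Run:
```python
from h import *
for c in("side","top")*2:report(c)
```

```text
side plate [0.6129 0.1231] yaw 58.86 J -115.0 mask [0.5826 0.0807] 58.93 [134.9 134. ] overhang mm 24.1 lat 4.04 dyaw 0.07
top plate [0.6159 0.1194] yaw 58.92 J -146.1 mask [0.586  0.0776] 58.92 [136.3 135.8] overhang mm 24.74 lat 4.07 dyaw -0.0
side plate [0.6128 0.1232] yaw 58.87 J -115.3 mask [0.5826 0.0806] 58.9 [134.8 133.9] overhang mm 24.0 lat 3.87 dyaw 0.03
top plate [0.616  0.1194] yaw 58.92 J -146.1 mask [0.586  0.0775] 59.04 [136.2 136. ] overhang mm 24.67 lat 4.0 dyaw 0.12
```

```bash
python3 -c "
from rig import r
print(r.hand_in())"
```

```text
the job is handed in; nothing more can be done
None
```

I handed the job in: the mask blank sticks out about 24.5 mm past the front edge, square to it within about 0.1° and 4 mm off centre, well inside the sides. The arm had backed off clear of it, and the bottle, spare chuck and tongs were not touched.

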